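# Pump up the vacuum lifter on a ceramic slab

### The arm

A 7-joint arm with a two-finger parallel gripper is mounted at the origin on the work surface. World frame = base frame: x ahead of the robot, y to its left, z up, the work surface at z = 0. Lengths are in m, angles in rad, forces in N, time in s.
With the tool pointing down it reaches from about 0.425 to 0.95 m from the base axis. Payload 4.7 kg.
Tool frame: the origin (TCP) lies between the finger pads; the fingertips stand robot.finger_overhang ahead of it and the grasp point (between the pads) lies 2 mm behind it (robot.finger_overhang is the distance from the TCP to the fingertips, in m); x points along the fingers, y is the direction in which the jaws open and shut, and the axes are right-handed (so a half turn about x gives the same grasp; the last joint's range is limited). The gripper opens to 85 mm and grips with 20 to 120 N. Pads are 22 mm wide; open, the fingers measure 114 mm over their backs; the gripper's body (76 mm by 85 mm) begins 54 mm behind the grasp point. The pads swing forward as they close: fully open they stand 13 mm farther back than shut.
Start: joints at [-1.163, 0.469, -0.049, 1.532, 0.024, 1.141, -0.082], TCP at [0.286, 0.612, 0.248] pointing down, gripper open.
Joint ranges: [-2.59, 2.59], [-0.33, 1.99], [-1.39, 1.29], [0.1, 2.45], [-1.04, 4.18], [0.21, 1.99], [-2.66, 2.66]. Speed limits (rad/s): [2.57, 2.57, 3.14, 3.14, 3.14, 3.14, 3.14].

### API

Orientations are given as a rotation vector (axis times angle).
In Python, from bench import robot, cams gives the robot as it stands.
- The arm moves only by the tool move_arm, never from a script. Its argument "targets" is a list of rows, each a list of 7 numbers: the turn, a rotation vector about the tool's x, y, z in degrees, then the shift along the tool's x, y, z in m, then the closure, from -1 (fully open) to 1 (shut). A call has exactly 10 rows; each row shifts and turns the commanded pose from where the row before left it, along the tool's axes as they then stand; what a row does not reach is not made up. A row lasts 1/12 s, in which the tool goes at most 41.7 mm and 7.16 degrees, less where a joint would pass 70% of its speed; a pose out of reach is approached as far as the arm can. A call with a gripper value outside its range is refused whole. The fingers move at their own pace and stop on an object; "squeeze" is the grip in N (left out, the last holds). Time passes only in rows, so rows that do not move let the fingers close, or fill a call up. It gives the time, the measured TCP pose, the force and the opening at its end, in the units of the state.
- robot.state(): the state, without advancing time (a new reading comes with each control period).
- cams.grab_frame(name): name is "side" or "top"; returns the picture (384x512x3 uint8, red, green, blue); there is no depth.
- cams.calibration(name): a dict with "intrinsics" (3x3 intrinsics, pixels), "T" (4x4, takes a point from camera to world coordinates). Camera axes: x right, y up, looking along -z (the intrinsics and any distortion apply to the point x, -y, -z); pixel columns grow to the right and rows downward; lengths in m; the calibration is good to about 2 mm. A picture is of the moment at which its call begins. calibration takes no time and is no camera call.
- robot.finish_job(): hands the job in, once; it reports no verdict.
The state is a dict: "time": time; "joint_positions": joint angles; "qvel": joint speeds; "joint_efforts": joint torques, N m; "position": TCP position; "eef_rot": TCP orientation; "contact_force": force on the tool from outside, world axes, zero at the start; "torque": the same for the moment, N m; "gripper_width": finger opening in m.
Only numpy, scipy, OpenCV 4.12 (cv2) and the standard library are available. Lean on these libraries where they do the work, as an engineer would, in place of code of your own. Each camera call takes 0.05 s, during which the arm holds its last target. There are 200 camera calls.

### The job

The suction lifter standing on the ceramic slab must be pumped up before the slab can be carried: push its pump plunger down with the fingertips and let it spring back, full stroke after full stroke, until the indicator pin stands fully out, then take the hand away. Only push the plunger: do not touch the indicator pin, do not press the small release button, do not lift, tip or shove the lifter, and leave the bottle, mug, scraper and wooden batten where they are.

Things in the scene. Friction and masses are not known exactly. Their poses are not given: they have to be found in the camera images.
- lifter: Vacuum lifter, 0.9 kg, loose on a flat ceramic slab (280 x 440 x 20 mm). Origin: centre of its underside, z up. Rubber cup 160 mm across, plate 124 mm across up to z = 30 mm. On the z axis the pump barrel, 38 mm across, up to z = 78 mm. At y = +46 mm the pin's housing, 22 mm across, top z = 52 mm. At x = +43 mm a carrying handle, a bar 14 mm thick, 86 mm long along y, top z = 75 mm.
- plunger_top (a point): Centre of the top face of the pump plunger's round black cap (40 mm across, 14 mm thick, on the lifter's z axis, the tallest part of the lifter). The top is 118 mm above the lifter's underside at rest and moves down with the plunger.
- plunger (a joint): Pump plunger travel, m: 0 at rest (up), grows as it is pushed straight down, stops at 0.026. A spring resists, 5 N at the top to 12 N at the bottom, plus 4.5 N per 0.1 m/s of speed; let go, it rises by itself in about 0.3 s. A stroke counts only if it goes at least 0.020 down and then all the way up: on the way up it draws the indicator pin out.
- pin_top (a point): Centre of the top face of the steel indicator pin, 10 mm across, upright at y = +46 mm on the lifter; 55 mm above the lifter's underside with the pin in, 85 mm with the pin fully out.
- pin (a joint): How far the indicator pin stands out, m: 0 is in (3 mm shows above its housing), 0.030 is fully out (33 mm shows). Starts between 0 and 0.012. The first full stroke adds 2 to 10 mm, each later one 6 mm, up to 0.030 (3 to 5 strokes; more do nothing). It keeps its height between strokes.
- release_top (a point): Centre of the top of the small steel release button, 14 mm across, at y = -46 mm on the lifter, in a housing 22 mm across; 52 mm above the lifter's underside. Not to be pressed.
- release (a joint): Travel of the release button, m: 0 at rest, 0.006 pressed fully down.
- bottle: Bystander: closed green glass bottle 66 mm across, 200 mm tall, standing on the bench at one end of the slab. Origin: centre of its underside.
- cup: Bystander: white ceramic mug 80 mm across, 85 mm tall, standing on the bench at the slab's other end. Origin: centre of its underside.
- scraper: Bystander: scraper (spatula) with a wooden handle lying flat on the slab beside the lifter, less than 30 mm high. Origin: on its underside.
- batten: Bystander: wooden batten 40 x 360 x 20 mm lying on the bench along the slab's far edge. Origin: centre of its underside.
Things that resemble listed ones, but are neither listed nor needed, are in the scene too. Of the things that look like the lifter, the largest one is meant.

How it is judged:
On the way, in this order (a step that is already met when the one before it is completed fails the run):
1. the plunger is pushed down with the fingers (value of joint plunger above 0.014 m and contact force between the fingers and plunger above 2 N).
2. the pin stands fully out (value of joint pin above 0.0275 m), for 0.2 s.
At the end, for the whole second after the job is handed in: The pin stands out at least 27.5 of its 30 mm and is at rest, the plunger is back up (within 2 mm), the release button is up, and the lifter stands upright on the slab within 20 mm of where it was (value of joint pin above 0.0275 m and value of joint each of plunger, release below 0.002 m and angle between lifter's own z axis and vertical below 0.05 rad and height (world z) of lifter between 0.017 and 0.023 m and distance of lifter from where it was at the start of the episode below 0.02 m and linear speed of lifter below 0.01 m/s and velocity of joint pin below 0.005 m/s); the robot touches nothing.
It fails at once if the lifter is lifted, tipped or shoved (5 mm up, 0.15 rad, 20 mm) (height (world z) of lifter above 0.025 m or angle between lifter's own z axis and vertical above 0.15 rad or distance of lifter from where it was at the start of the episode above 0.02 m).
It fails at once if the indicator pin is touched (more than 1 N) (contact force between any of the fingers, the arm and pin above 1 N).
It fails at once if the release button is pressed more than 2 mm (value of joint release above 0.002 m).
It fails at once if a bystander is moved more than 20 mm (distance of any of bottle, cup, scraper, batten from where it was at the start of the episode above 0.02 m).
It also fails if it takes over 43 s, if anything falls off the work surface, if the arm or the gripper's body presses on something with over 40 N, if the wrist force passes 120 N, or if a joint passes its speed limit or range.

## Working session

There is one attempt and no reset: what is moved stays moved. The work goes in short steps, Python scripts to look and compute and a tool call to move; the robot and the scene stay as the last step left them, time stands still between calls to the robot, and variables do not carry over. Pictures are saved under pics/ and viewed, about 8 in all and at most 12, crops included, and the job is handed in when it is done.

Besides the shell and the picture viewer there is one more tool, called by a JSON object that holds its "api" and its "payload". move_arm: Moves the arm, as the interface text tells. Its arguments: {"type":"object","properties":{"targets":{"type":"array"},"squeeze":{"type":"number"}},"required":["targets"]}

```bash
mkdir -p pics; python3 - <<'E'
from bench import robot,cams
import cv2
for n in("top","side"):
    cv2.imwrite(f"pics/{n}0.png",cams.grab_frame(n)[:,:,::-1]); c=cams.calibration(n); print(c["intrinsics"],c["T"],c.keys())
print(robot.state(),robot.finger_overhang)
E
```

```text
[[490.94017287   0.         249.69684811]
 [  0.         490.94017287 189.01921103]
 [  0.           0.           1.        ]] [[-0.01436038  0.99594755 -0.08878203  0.39078143]
 [-0.99985599 -0.01510609 -0.00773304  0.03734184]
 [-0.00904286  0.08865819  0.99602106  1.45253949]
 [ 0.          0.          0.          1.        ]] dict_keys(['intrinsics', 'T'])
[[428.83575037   0.         260.37635938]
 [  0.         428.83575037 183.24351389]
 [  0.           0.           1.        ]] [[ 0.93465358  0.18563318 -0.30325403  0.17103682]
 [-0.35544809  0.46645143 -0.80998748 -0.8697947 ]
 [-0.00890727  0.86484876  0.50195346  0.70388277]
 [ 0.          0.          0.          1.        ]] dict_keys(['intrinsics', 'T'])
{'time': 0.1, 'joint_positions': array([-1.16290049,  0.46935788, -0.04858887,  1.53355421,  0.02409321,
        1.14101819, -0.08228581]), 'qvel': array([-0.00032181, -0.00186216, -0.00048671, -0.00323324, -0.00113189,
        0.00165737, -0.00010667]), 'joint_efforts': array([ 2.27595615e-04, -5.11515212e+01, -4.71471052e-02, -2.38391680e+01,
        1.07560711e-02,  4.33355221e-03, -7.89983279e-07]), 'position': array([0.28533138, 0.61118626, 0.24737686]), 'eef_rot': array([ 0.34119095,  1.54384324, -0.34391423]), 'contact_force': array([0.02973328, 0.05538451, 0.21376474]), 'torque': array([ 0.07245373,  0.00498409, -0.00647617]), 'gripper_width': 0.08554860009367846} 0.017
```

View pics/top0.png

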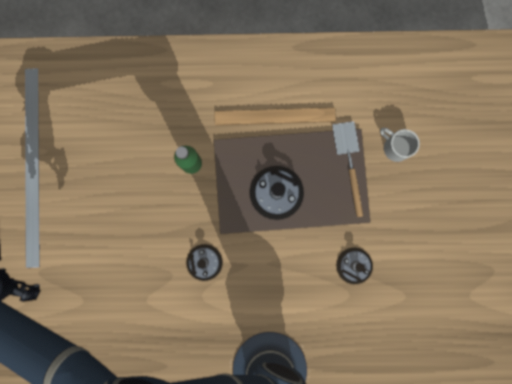

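View pics/side0.png

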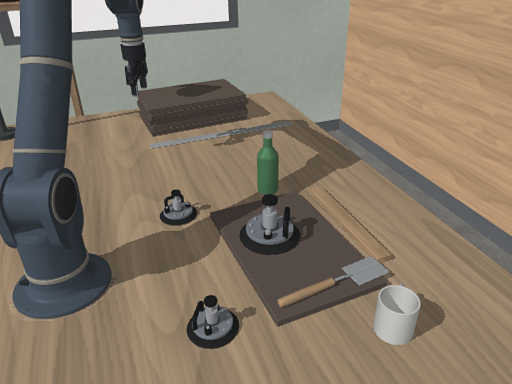

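Top view: three lifter-like things, at (276,192) on the slab and smaller ones at (204,262) and (354,266) on the bench. The one on the slab is the largest, so it is the one meant. I'll confirm this in an enlarged crop.

```bash
python3 - <<'E'
import cv2,numpy as np
a=cv2.imread("pics/top0.png")[157:227,241:311];b=cv2.imread("pics/side0.png")[185:255,235:305]
r=lambda i:cv2.resize(i,(400,400),interpolation=cv2.INTER_CUBIC)
cv2.imwrite("pics/crop0.png",np.hstack([r(a),r(b)]))
E
cat > h.py <<'E'
import numpy as np,cv2
from bench import robot,cams
def ray(n,u,v):
    c=cams.calibration(n);d=np.linalg.inv(c["intrinsics"])@[u,v,1];T=c["T"]
    return T[:3,3],T[:3,:3]@(d*[1,-1,-1])
def onz(n,u,v,z):
    o,d=ray(n,u,v);return o+d*(z-o[2])/d[2]
def two(p,q):
    o1,d1=ray("top",*p);o2,d2=ray("side",*q)
    s=np.linalg.lstsq(np.c_[d1,-d2],o2-o1,rcond=None)[0]
    a,b=o1+s[0]*d1,o2+s[1]*d2;return (a+b)/2,np.linalg.norm(a-b)
def proj(n,P):
    c=cams.calibration(n);T=np.linalg.inv(c["T"]);x=T[:3,:3]@P+T[:3,3];x=c["intrinsics"]@(x*[1,-1,-1]);return x[:2]/x[2]
E
```

```text
(no output)
```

View pics/crop0.png

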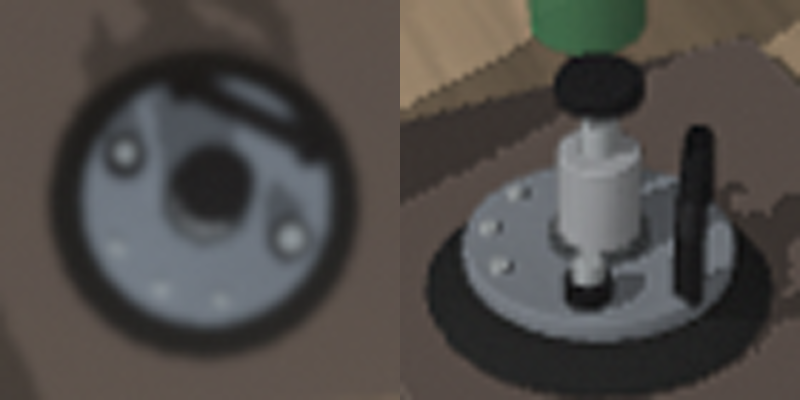

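Crop: the large lifter with its black cap at about (277.5,188.5) in the top view and (270,198.5) in the side view. The handle is up-right, the pin left at about (263,184), and the release button lower right at about (292,198). It is on the slab and clearly the largest.

```bash
python3 - <<'E'
from h import *
from scipy.spatial.transform import Rotation as R
a=cv2.imread("pics/top0.png");g=cv2.cvtColor(a,cv2.COLOR_BGR2GRAY)
def blobs(m,x0,x1,y0,y1,n):
    k,l,s,c=cv2.connectedComponentsWithStats(m.astype(np.uint8))
    for i in range(1,k):
        if s[i,4]>20 and x0<c[i][0]<x1 and y0<c[i][1]<y1: print(n,s[i],c[i])
blobs(g<52,255,300,170,215,"top");
b=cv2.cvtColor(cv2.imread("pics/side0.png"),cv2.COLOR_BGR2GRAY)
blobs(b<45,240,300,190,225,"side")
P,e=two((277.3,188.4),(269.6,198.6));print("two",P,e)
print("plane",onz("top",277.3,188.4,.138),onz("side",269.6,198.6,.138))
print("base centre",onz("top",276.3,192,.03), "pin",onz("top",262.5,183.9,.075),"rel",onz("top",291.5,198.3,.072))
s=robot.state();print(R.from_rotvec(s["eef_rot"]).as_matrix())
E
```

```text
top [250 165  53  54 814] [275.93611794 188.58353808]
top [271 183  14  12 133] [277.66165414 188.59398496]
side [262 194  16  12 152] [269.51973684 199.60526316]
side [283 207   7  32 164] [285.84756098 221.69512195]
two [ 0.50981523 -0.02719381  0.13220868] 0.0016699413101687174
plane [ 0.50850052 -0.02664649  0.138     ] [ 0.50721289 -0.03586687  0.138     ]
base centre [ 0.50771335 -0.02879599  0.03      ] pin [0.52751037 0.01173846 0.075     ] rel [ 0.485814   -0.06928648  0.072     ]
[[-6.88516482e-04  4.23006440e-01  9.06126414e-01]
 [-1.61145484e-03  9.06124982e-01 -4.23006997e-01]
 [-9.99998465e-01 -1.75142908e-03  5.77737887e-05]]
```

Centre is about (0.5075,-0.0285), consistent between the cap, the rim and the pin–release midpoint. The jaw axis already parallels the lifter's y. Closing the fingers and going above.

{"api": "move_arm", "payload": {"targets": [[0,0,0,0,-0.0243,0.0236,1],[0,0,0,0,-0.0243,0.0236,1],[0,0,0,0,-0.0243,0.0236,1],[0,0,0,0,-0.0243,0.0236,1],[0,0,0,0,-0.0243,0.0236,1],[0,0,0,0,-0.0243,0.0236,1],[0,0,0,0,-0.0243,0.0236,1],[0,0,0,0,-0.0243,0.0236,1],[0,0,0,0,-0.0243,0.0236,1],[0,0,0,0,-0.0243,0.0236,1]], "squeeze": 20}}

```text
time: 0.93
position: [0.3966, 0.2898, 0.2481]
eef_rot: [0.342, 1.544, -0.343]
contact_force: [1.3, -0.3, 0.1]
gripper_width: 0.0
```

{"api": "move_arm", "payload": {"targets": [[0,0,0,0,-0.0243,0.0236,1],[0,0,0,0,-0.0243,0.0236,1],[0,0,0,0,-0.0243,0.0236,1],[0,0,0,0,-0.0243,0.0236,1],[0,0,0,0,-0.0243,0.0236,1],[0,0,0,0,-0.0243,0.0236,1],[0,0,0,0,-0.0243,0.0236,1],[0,0,0,0,-0.0243,0.0236,1],[0,0,0,0,-0.0243,0.0236,1],[0,0,0,0,-0.0243,0.0236,1]]}}

```text
time: 1.77
position: [0.5076, -0.03, 0.2481]
eef_rot: [0.343, 1.544, -0.342]
contact_force: [0.7, -0.3, -1.1]
gripper_width: -0.0002
```

{"api": "move_arm", "payload": {"targets": [[0,0,0,0.015,0.0014,0,1],[0,0,0,0.02,0,0,1],[0,0,0,0.02,0,0,1],[0,0,0,0.015,0,0,1],[0,0,0,0.006,0,0,1],[0,0,0,0,0,0,1],[0,0,0,0,0,0,1],[0,0,0,0,0,0,1],[0,0,0,0,0,0,1],[0,0,0,0,0,0,1]]}}

```text
time: 2.6
position: [0.5088, -0.0271, 0.1732]
eef_rot: [0.343, 1.542, -0.342]
contact_force: [1.0, -0.2, 0.5]
gripper_width: 0.0
```

```bash
python3 - <<'E'
from h import *
a=cams.grab_frame("side")[:,:,::-1];b=cams.grab_frame("top")[:,:,::-1]
cv2.imwrite("pics/side1.png",a)
r=lambda i:cv2.resize(i,(400,500),interpolation=cv2.INTER_CUBIC)
cv2.imwrite("pics/crop1.png",np.hstack([r(a[155:255,230:310]),r(b[142:242,236:316])]))
s=robot.state();print(s["position"],s["contact_force"],proj("side",s["position"]-[0,0,.017]))
E
```

```text
[ 0.50851204 -0.02707324  0.17286792] [ 0.2640378   0.06931905 -0.43603628] [268.77497128 190.61241704]
```

View pics/crop1.png

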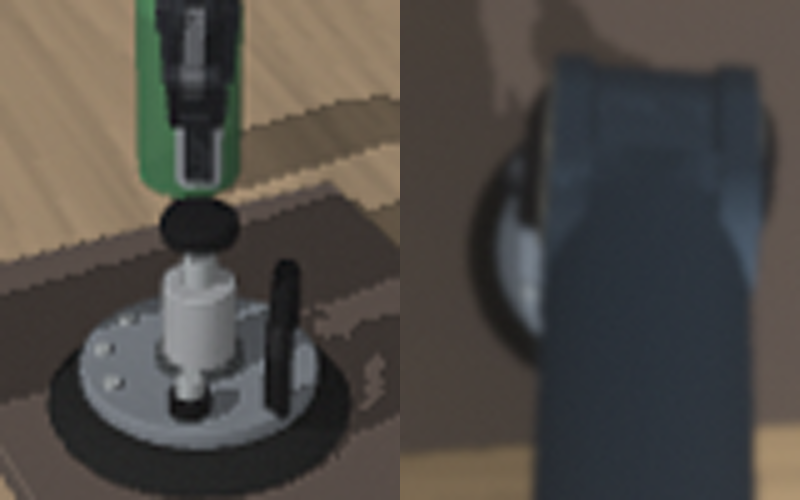

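Side crop: the closed fingertips are centred just above the cap (fingertip at crop (198,185), cap at (200,225)). Pressing to about 22 mm and reading the force.

{"api": "move_arm", "payload": {"targets": [[0,0,0,0.01,0,0,1],[0,0,0,0.008,0,0,1],[0,0,0,0.007,0,0,1],[0,0,0,0.007,0,0,1],[0,0,0,0.006,0,0,1],[0,0,0,0.002,0,0,1],[0,0,0,0,0,0,1],[0,0,0,0,0,0,1],[0,0,0,0,0,0,1],[0,0,0,0,0,0,1]]}}

```text
time: 3.53
position: [0.5086, -0.027, 0.1327]
eef_rot: [0.343, 1.543, -0.342]
contact_force: [-3.4, 0.7, 11.1]
gripper_width: -0.0004
```

```bash
python3 - <<'E'
from h import *
a=cams.grab_frame("side")[:,:,::-1]
cv2.imwrite("pics/crop2.png",cv2.resize(a[155:255,230:310],(480,600),interpolation=cv2.INTER_CUBIC))
s=robot.state();print(s["position"],s["contact_force"])
E
```

```text
[ 0.50854738 -0.02703654  0.13272991] [-2.50763841  1.53426578 10.18842386]
```

View pics/crop2.png

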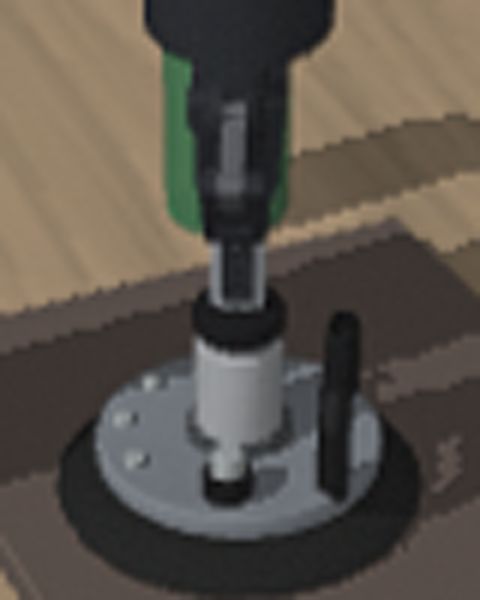

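Plunger is down about 22 mm (cap almost on the barrel, force ~11 N). Press 2.5 mm further, then release.

{"api": "move_arm", "payload": {"targets": [[0,0,0,0.0025,0,0,1],[0,0,0,0,0,0,1],[0,0,0,0,0,0,1],[0,0,0,-0.009,0,0,1],[0,0,0,-0.012,0,0,1],[0,0,0,-0.012,0,0,1],[0,0,0,0,0,0,1],[0,0,0,0,0,0,1],[0,0,0,0,0,0,1],[0,0,0,0,0,0,1]]}}

```text
time: 4.42
position: [0.5075, -0.0271, 0.1617]
eef_rot: [0.342, 1.546, -0.343]
contact_force: [-0.2, 0.7, -0.4]
gripper_width: 0.0003
```

```bash
python3 - <<'E'
from h import *
a=cams.grab_frame("side")[:,:,::-1]
cv2.imwrite("pics/crop3.png",cv2.resize(a[155:255,230:310],(480,600),interpolation=cv2.INTER_CUBIC))
s=robot.state();print(s["position"],s["contact_force"])
E
```

```text
[ 0.50757179 -0.02708414  0.16176936] [ 0.35443777  0.05894073 -0.31796953]
```

View pics/crop3.png

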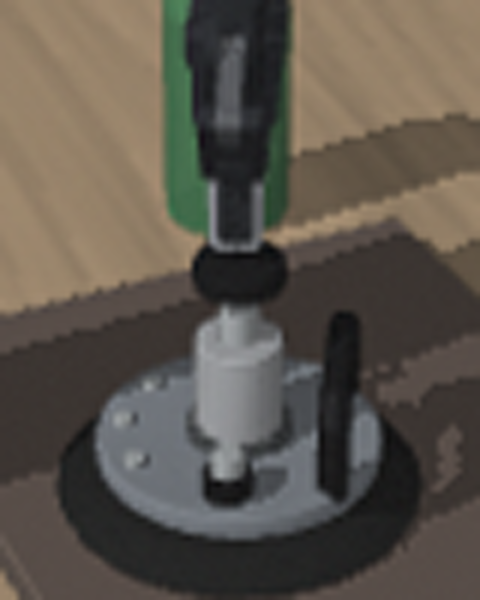

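Plunger sprang fully up and the lifter is unmoved. Four more strokes, since extra ones do nothing.

{"api": "move_arm", "payload": {"targets": [[0,0,0,0.011,0,0,1],[0,0,0,0.011,0,0,1],[0,0,0,0.009,0,0,1],[0,0,0,0.001,0,0,1],[0,0,0,0,0,0,1],[0,0,0,-0.01,0,0,1],[0,0,0,-0.011,0,0,1],[0,0,0,-0.011,0,0,1],[0,0,0,0,0,0,1],[0,0,0,0,0,0,1]]}}

```text
time: 5.3
position: [0.5082, -0.027, 0.1632]
eef_rot: [0.343, 1.543, -0.342]
contact_force: [0.1, 0.2, -0.7]
gripper_width: 0.0002
```

{"api": "move_arm", "payload": {"targets": [[0,0,0,0,0,0,1],[0,0,0,0.011,0,0,1],[0,0,0,0.011,0,0,1],[0,0,0,0.01,0,0,1],[0,0,0,0,0,0,1],[0,0,0,0,0,0,1],[0,0,0,0,0,0,1],[0,0,0,0,0,0,1],[0,0,0,0,0,0,1],[0,0,0,0,0,0,1]]}}

```text
time: 6.13
position: [0.5092, -0.0271, 0.1312]
eef_rot: [0.343, 1.542, -0.342]
contact_force: [-0.9, -0.5, 10.7]
gripper_width: -0.0003
```

{"api": "move_arm", "payload": {"targets": [[0,0,0,-0.01,0,0,1],[0,0,0,-0.011,0,0,1],[0,0,0,-0.011,0,0,1],[0,0,0,0,0,0,1],[0,0,0,0,0,0,1],[0,0,0,0,0,0,1],[0,0,0,0.011,0,0,1],[0,0,0,0.011,0,0,1],[0,0,0,0.011,0,0,1],[0,0,0,0,0,0,1]]}}

```text
time: 6.97
position: [0.5092, -0.0271, 0.1295]
eef_rot: [0.343, 1.542, -0.342]
contact_force: [-1.0, -0.0, 10.6]
gripper_width: 0.0001
```

{"api": "move_arm", "payload": {"targets": [[0,0,0,0,0,0,1],[0,0,0,0,0,0,1],[0,0,0,-0.011,0,0,1],[0,0,0,-0.011,0,0,1],[0,0,0,-0.011,0,0,1],[0,0,0,0,0,0,1],[0,0,0,0,0,0,1],[0,0,0,0,0,0,1],[0,0,0,0,0,0,1],[0,0,0,0,0,0,1]]}}

```text
time: 7.8
position: [0.5077, -0.0271, 0.1622]
eef_rot: [0.342, 1.545, -0.343]
contact_force: [0.2, 0.2, -0.7]
gripper_width: 0.0001
```

{"api": "move_arm", "payload": {"targets": [[0,0,0,0.011,0,0,1],[0,0,0,0.011,0,0,1],[0,0,0,0.011,0,0,1],[0,0,0,0,0,0,1],[0,0,0,0,0,0,1],[0,0,0,-0.011,0,0,1],[0,0,0,-0.011,0,0,1],[0,0,0,-0.011,0,0,1],[0,0,0,0,0,0,1],[0,0,0,0,0,0,1]]}}

```text
time: 8.63
position: [0.5082, -0.027, 0.1632]
eef_rot: [0.343, 1.543, -0.342]
contact_force: [-0.6, 0.2, -0.8]
gripper_width: 0.0003
```

{"api": "move_arm", "payload": {"targets": [[0,0,0,-0.02,0,0,1],[0,0,0,-0.03,0,0,1],[0,0,0,-0.03,0,0,1],[0,0,0,0,0.03,-0.01,1],[0,0,0,0,0.03,-0.01,1],[0,0,0,0,0.03,-0.01,1],[0,0,0,0,0.03,-0.01,1],[0,0,0,0,0.03,-0.01,1],[0,0,0,0,0.03,-0.01,1],[0,0,0,0,0.03,-0.01,1]]}}

```text
time: 9.47
position: [0.5329, 0.1941, 0.2419]
eef_rot: [0.342, 1.545, -0.343]
contact_force: [0.9, 0.5, -0.5]
gripper_width: -0.0
```

```bash
python3 - <<'E'
from h import *
a=cams.grab_frame("side")[:,:,::-1];b=cams.grab_frame("top")[:,:,::-1]
cv2.imwrite("pics/side4.png",a);cv2.imwrite("pics/top4.png",b)
r=lambda i:cv2.resize(i,(400,500),interpolation=cv2.INTER_CUBIC)
cv2.imwrite("pics/crop4.png",np.hstack([r(a[155:255,230:310]),r(b[142:242,236:316])]))
print(robot.state()["position"])
E
```

```text
[0.53232033 0.1995421  0.24151157]
```

View pics/crop4.png

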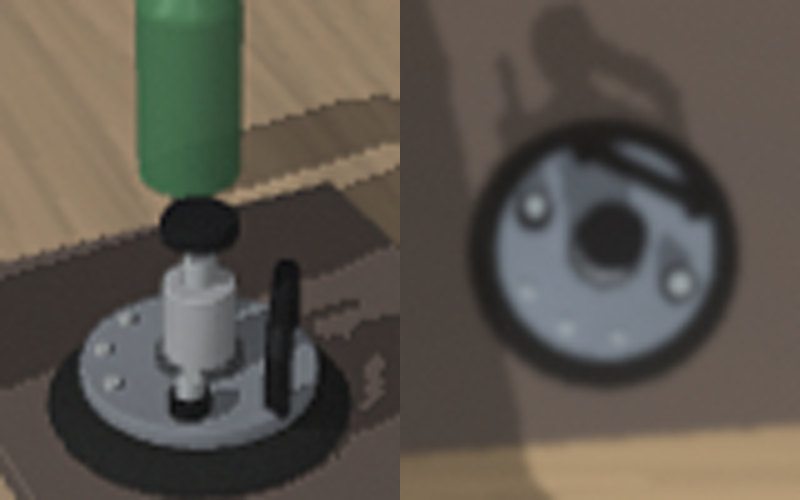

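The side view hides the pin behind the barrel, but its thin shadow shows in the top view, from about (257,168) to tip (257.5,153). I'll measure its height from the shadow and the side projection.

```bash
python3 - <<'E'
from h import *
C=np.array([.5077,-.0283,.131]); S=onz("top",268.4,150.8,.02); k=(S-C)[:2]/(C[2]-.02)
print("shadow slope",k)
h=np.array([.0]);pin0=np.array([.527,.0125])
for z in (.075,.095,.105):
    sh=np.r_[pin0+k*(z-.02),.02]; print(z,"shadow px",proj("top",sh),"top px",proj("top",np.r_[pin0,z]),"side px",proj("side",np.r_[pin0,z]))
a=cv2.imread("pics/side4.png");b=cv2.imread("pics/top4.png");b0=cv2.imread("pics/top0.png")
r=lambda i:cv2.resize(i,(400,500),interpolation=cv2.INTER_CUBIC)
cv2.imwrite("pics/crop5.png",np.hstack([r(b0[145:195,245:285])*1,r(b[145:195,245:285])]))
E
```

```text
shadow slope [1.10882929 0.18006316]
0.075 shadow px [258.21503667 165.35170342] top px [262.23285809 184.08424942] side px [269.67967412 208.20750679]
0.095 shadow px [256.87285244 157.90523964] top px [262.35084042 183.37398859] side px [269.69474333 201.85510243]
0.105 shadow px [256.20314918 154.18971313] top px [262.41113335 183.01102147] side px [269.70237895 198.63631754]
```

View pics/crop5.png

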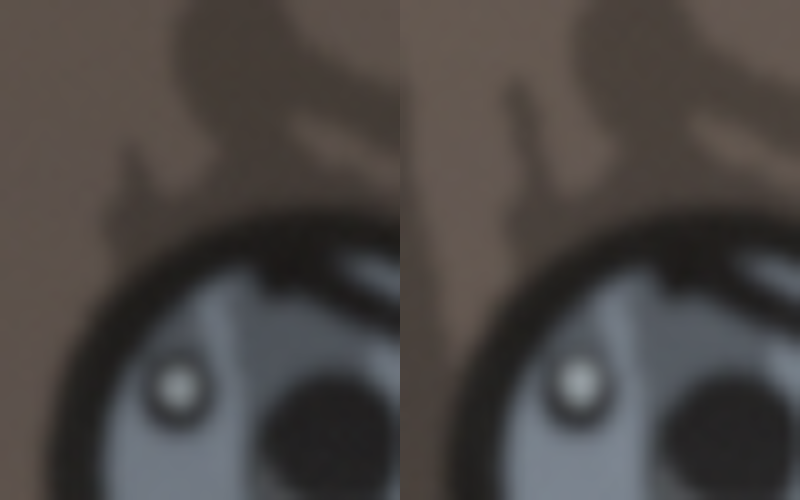

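The shadow tip went from row ~159.7 to ~152.9, about +18 mm, which puts the pin top near z 0.104 (fully out = 0.105). To be sure the pin is at its stop and not one stroke short, I'll make two more strokes and check that the shadow doesn't move.

{"api": "move_arm", "payload": {"targets": [[0,0,0,0,-0.03,0.01,1],[0,0,0,0,-0.03,0.01,1],[0,0,0,0,-0.03,0.01,1],[0,0,0,0,-0.03,0.01,1],[0,0,0,0,-0.03,0.01,1],[0,0,0,0,-0.03,0.01,1],[0,0,0,0,-0.03,0.01,1],[0,0,0,0,0,0,1],[0,0,0,0,0,0,1],[0,0,0,0,0,0,1]]}}

```text
time: 10.4
position: [0.5077, -0.0269, 0.2423]
eef_rot: [0.343, 1.545, -0.343]
contact_force: [-0.1, 0.1, -0.4]
gripper_width: -0.0
```

{"api": "move_arm", "payload": {"targets": [[0,0,0,0.03,0,0,1],[0,0,0,0.03,0,0,1],[0,0,0,0.02,0,0,1],[0,0,0,0,0,0,1],[0,0,0,0,0,0,1],[0,0,0,0.011,0,0,1],[0,0,0,0.011,0,0,1],[0,0,0,0.011,0,0,1],[0,0,0,0,0,0,1],[0,0,0,0,0,0,1]]}}

```text
time: 11.23
position: [0.5107, -0.0264, 0.1319]
eef_rot: [0.344, 1.539, -0.34]
contact_force: [-2.1, 0.9, 11.2]
gripper_width: -0.0003
```

{"api": "move_arm", "payload": {"targets": [[0,0,0,-0.011,0,0,1],[0,0,0,-0.011,0,0,1],[0,0,0,-0.011,0,0,1],[0,0,0,0,0,0,1],[0,0,0,0,0,0,1],[0,0,0,0.011,0,0,1],[0,0,0,0.011,0,0,1],[0,0,0,0.011,0,0,1],[0,0,0,0,0,0,1],[0,0,0,0,0,0,1]]}}

```text
time: 12.07
position: [0.5095, -0.0271, 0.1299]
eef_rot: [0.343, 1.542, -0.342]
contact_force: [-0.0, 0.8, 11.1]
gripper_width: 0.0005
```

{"api": "move_arm", "payload": {"targets": [[0,0,0,-0.011,0,0,1],[0,0,0,-0.011,0,0,1],[0,0,0,-0.03,0,0,1],[0,0,0,-0.03,0,0,1],[0,0,0,-0.03,0,0,1],[0,0,0,0,0.035,-0.012,1],[0,0,0,0,0.035,-0.012,1],[0,0,0,0,0.035,-0.012,1],[0,0,0,0,0.035,-0.012,1],[0,0,0,0,0.035,-0.012,1]]}}

```text
time: 12.9
position: [0.5268, 0.1582, 0.2413]
eef_rot: [0.342, 1.545, -0.344]
contact_force: [0.7, -0.1, -0.1]
gripper_width: 0.0001
```

{"api": "move_arm", "payload": {"targets": [[0,0,0,0,0.035,-0.012,1],[0,0,0,0,0,0,1],[0,0,0,0,0,0,1],[0,0,0,0,0,0,1],[0,0,0,0,0,0,1],[0,0,0,0,0,0,1],[0,0,0,0,0,0,1],[0,0,0,0,0,0,1],[0,0,0,0,0,0,1],[0,0,0,0,0,0,1]]}}

```text
time: 13.73
position: [0.5318, 0.1933, 0.2419]
eef_rot: [0.343, 1.543, -0.343]
contact_force: [0.2, 0.5, -0.1]
gripper_width: -0.0
```

```bash
python3 - <<'E'
from h import *
b=cams.grab_frame("top")[:,:,::-1];a=cams.grab_frame("side")[:,:,::-1];b4=cv2.imread("pics/top4.png")
r=lambda i:cv2.resize(i,(266,500),interpolation=cv2.INTER_CUBIC)
cv2.imwrite("pics/crop6.png",np.hstack([r(b4[145:195,250:277]),r(b[145:195,250:277]),r(a[155:255,240:295])]))
for i in(b4,b): print(i[148:166,256:259].astype(int).sum((1,2))//9)
s=robot.state();print(s["time"],s["position"],s["contact_force"])
E
```

```text
[89 90 90 89 85 80 75 73 72 72 72 73 74 76 76 75 72 70]
[89 89 89 88 85 80 75 72 71 72 72 73 74 76 76 75 73 69]
13.8333 [0.53178991 0.19351741 0.24183039] [ 0.84243003 -0.21787773  0.23207071]
```

View pics/crop6.png

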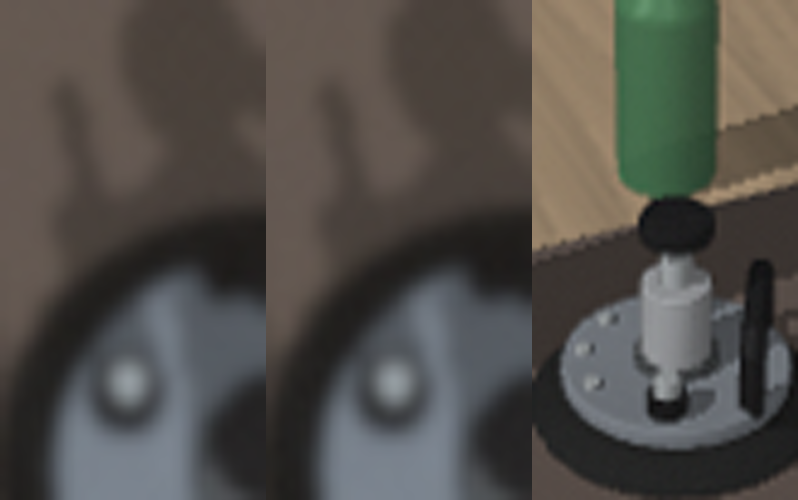

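The pin shadow is unchanged after two further strokes (tip at row ~152.8), so the pin is at its stop. The plunger is up and the lifter hasn't moved.

```bash
python3 -c "
from bench import robot;print(robot.finish_job())"
```

```text
the job is handed in; nothing more can be done
None
```

I pumped the lifter on the slab (the largest of the three look-alikes) with the closed fingertips, took the hand away and handed the job in at about 13.8 s. It took seven strokes of about 22–25 mm at roughly 11 N.

- **Pin:** it could not be seen directly in the side view because the barrel hides it, so I judged it by its shadow in the top view. The shadow tip moved about 18 mm over the first five strokes, putting the pin top near z 0.104 m, where fully out is 0.105 m. Two more strokes did not move the shadow, so the pin is at its stop.
- **Lifter:** in the last pictures the plunger is fully up and the lifter looks unmoved.
- **Release button:** it was never approached. I did not measure its height.
- **Other things:** the hand is clear of everything and nothing else was approached closely. I did not re-measure the positions of the bottle, mug, scraper and batten.

No check failed or disagreed by more than about 2 mm, apart from one early check. There the side view's cast onto the plane of the cap top differed by about 9 mm in y from the top view. I put that down to a rough pixel and went by the top view; the close-up then showed the fingers centred on the cap.

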